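Set a microscope's eyepiece collar to the orange mark

TASK

Turn the black knurled focus collar on the microscope's slanted eyepiece tube, click by click, until it rests in the click where its white line meets the orange mark, without running on past that click. Grip it lightly, with no more than about 20 newtons, and do not knock the microscope; leave the things around it where they stand, and let go at the end.

Things in the scene. Friction and masses are not known exactly. Their poses are not given: they have to be found in the camera images.
- scope: White student microscope with black stage, fixed to the bench. Origin: on the bench under the stage centre; x points to the column at the back, z up, so the eyepiece side is -x, roughly towards the robot. Foot 150 mm wide (y), x from -70 to 130 mm; head arm 60 mm wide, its top at z 234 mm. The eyepiece tube starts at (-10, 0, 230) mm and leans 40 degrees from vertical towards -x.
- collar (a joint): Collar angle about the tube axis, rad; end stops -1.10 and 2.45; grows counter-clockwise seen looking down onto the eyepiece. Sprung clicks every 0.45 rad, from -0.90 to 2.25, each with a mark on the barrel; the orange mark is the click at 1.80, the last but one. Starts in click -0.45, 0 or 0.45. Passing the crest between two takes about 0.12 N m; released, it springs into the nearest click.
- collar_mid (a point): Centre of the black knurled collar, 46 mm diameter, 22 mm long. z axis: along the tube, up and out of the eyepiece; the axes turn with the collar, the white line (5 mm wide) lies 0.70 rad clockwise of x. Above it the eyepiece (35 mm diameter) ends 36 mm from this centre; below: the fixed barrel (38 mm diameter, 12 to 34 mm below), then the white housing, widening to 54 mm at 42 mm below.
- orange_mark (a point): Middle of the orange mark, 6 mm wide, on the surface of the fixed aluminium barrel, 22 mm below the collar's centre along the tube and 19 mm off the axis. The other seven clicks have thin black marks.
- cleaner: Amber glass bottle with black cap, 44 mm diameter, 115 mm tall, loose; origin under its centre. Leave it alone.
- slide_box: Blue slide box, 98 x 84 x 35 mm, loose; origin under its centre. Leave it alone.
- sample_jar: Clear jar with white cap, 60 mm diameter, 70 mm tall, loose; origin under its centre. Leave it alone.

How it is judged:
By the outcome, as a careful person would: the job done as asked, in the order asked, and still so for the second after the job is handed in, with the robot touching nothing.
It also fails if it takes over 64 s, if anything falls off the work surface, if the arm or the gripper's body presses on something with over 40 N, if the wrist force passes 120 N, or if a joint passes its speed limit or range.

ROBOT

A 7-joint arm with a two-finger parallel gripper is mounted at the origin on the work surface. World frame = base frame: x ahead of the robot, y to its left, z up, the work surface at z = 0. Lengths are in m, angles in rad, forces in N, time in s.
With the tool pointing down it reaches from about 0.425 to 0.925 m from the base axis. Payload 6.8 kg.
Tool frame: the origin (TCP) lies midway between the tips of the shut fingers; the grasp point (between the pads) lies 19 mm behind it; z points along the fingers, y is the direction in which the jaws open and shut (so a half turn about z gives the same grasp; the last joint's range is limited). The gripper opens to 85 mm and grips with 20 to 120 N. Pads are 22 mm wide; open, the fingers measure 114 mm over their backs; the gripper's body (76 mm by 85 mm) begins 54 mm behind the grasp point. The pads swing forward as they close: fully open they stand 13 mm farther back than shut.
Start: joints at [1.159, 0.477, 0.022, 1.555, -0.011, 1.109, -0.083], TCP at [0.202, -0.644, 0.196] pointing down, gripper open.
Joint ranges: [-2.96, 2.96], [-0.34, 2.1], [-1.41, 1.46], [0.24, 2.44], [-1.37, 4.51], [0.17, 1.92], [-2.96, 2.96]. Speed limits (rad/s): [2.39, 2.39, 3.14, 3.14, 3.14, 3.14, 3.14].

INTERFACE

Orientations are given as [roll, pitch, yaw] about the fixed x, y, z axes, in that order (R = Rz(yaw) Ry(pitch) Rx(roll)).
In Python, from plant import bot gives the robot as it stands.
- The arm moves only by the tool carry_out, never from a script. Its argument "moves" is a list of rows, each a list of 3 entries, a list of its own where there are three numbers: the shift along the tool's x, y, z in mm, then the turn, a rotation vector about the tool's x, y, z in degrees, then the opening, from 0 (shut) to 1 (fully open). A call has exactly 10 rows; each row is the pose to reach, as a shift and turn from the pose commanded when the call began, along the tool's axes at that moment; what a row does not reach only later rows make up. A row lasts 1/12 s, in which the tool goes at most 41.7 mm and 7.16 degrees, less where a joint would pass 70% of its speed; a pose out of reach is approached as far as the arm can. A call with a gripper value outside its range is refused whole. The fingers move at their own pace and stop on an object; the grip force is fixed at half the most. Time passes only in rows, so rows that repeat a pose let the fingers close, or fill a call up. It gives the time, the measured TCP pose, the force and the opening at its end, in the units of the state.
- bot.get_obs(): the state, without advancing time (a new reading comes with each control period).
- bot.read_camera(name): name is "side" or "top"; returns (picture, depth): 400x640x3 uint8, blue, green, red; 400x640 float32, m along the optical axis (not along the pixel's ray), 0 where there is no reading.
- bot.camera_params(name): a dict with "fx", "fy", "cx", "cy" (pixels), "k1" (the pictures are not rectified: a ray, as slopes to the right and down, at radius r is drawn at 1 + k1 r^2 times it, then the intrinsics apply), "R" (3x3) and "t" (3): a world point X has camera coordinates R X + t. Camera axes: x right, y down, z forward; pixel columns grow to the right and rows downward; lengths in m; the calibration is good to about 2 mm. A picture is of the moment at which its call begins. camera_params takes no time and is no camera call.
- bot.sign_off(): hands the job in, once; it reports no verdict.
The state is a dict: "time_s": time; "joints": joint angles; "dq": joint speeds; "joint_torque": joint torques, N m; "ee_pos": TCP position; "tcp_rot": TCP orientation; "ft_force": force on the tool from outside, world axes, zero at the start; "ft_torque": the same for the moment, N m; "width": finger opening in m.
Only numpy, scipy, OpenCV 4.12 (cv2) and the standard library are available. Lean on these libraries where they do the work, as an engineer would, in place of code of your own. Each camera call takes 0.05 s, during which the arm holds its last target. There are 200 camera calls.

## Working session

There is one attempt and no reset: what is moved stays moved. The work goes in short steps, Python scripts to look and compute and a tool call to move; the robot and the scene stay as the last step left them, time stands still between calls to the robot, and variables do not carry over. Pictures are saved under pics/ and viewed, about 8 in all and at most 12, crops included, and the job is handed in when it is done.

Besides the shell and the picture viewer there is one more tool, called after "Request:" as name(argument=value, ...), one argument or row to a line, values as JSON. carry_out: Moves the arm, as the interface text tells. Its arguments: {"type":"object","properties":{"moves":{"type":"array"}},"required":["moves"]}

```bash
ls; mkdir -p pics
cat > h.py <<'E'
import numpy as np, cv2
from plant import bot
def shot(n):
    im,d=bot.read_camera(n); np.savez(f'pics/{n}.npz',im=im,d=d); return im,d
def pts(n,uv,z):
    c=bot.camera_params(n); uv=np.atleast_2d(uv).astype(float); z=np.atleast_1d(z)
    xd=(uv[:,0]-c['cx'])/c['fx']; yd=(uv[:,1]-c['cy'])/c['fy']; x,y=xd.copy(),yd.copy()
    for _ in range(20):
        s=1+c['k1']*(x*x+y*y); x,y=xd/s,yd/s
    P=np.c_[x*z,y*z,z]; return (P-np.array(c['t']))@np.array(c['R'])
def proj(n,X):
    c=bot.camera_params(n); P=np.atleast_2d(X)@np.array(c['R']).T+np.array(c['t'])
    x,y=P[:,0]/P[:,2],P[:,1]/P[:,2]; s=1+c['k1']*(x*x+y*y)
    return np.c_[c['fx']*x*s+c['cx'],c['fy']*y*s+c['cy']]
E
python3 - <<'E'
from h import *
for n in('side','top'):
    im,d=shot(n); cv2.imwrite(f'pics/{n}0.png',im)
    c=bot.camera_params(n); print(n,c['fx'],c['k1'],-np.array(c['R']).T@c['t'],np.round(c['R'],2).tolist())
o=bot.get_obs(); print({k:np.round(v,3).tolist() for k,v in o.items()})
E
```

```text
pics
side 445.80460767899996 -0.022632878739606867 [0.73308748 0.64734225 0.73070714] [[-0.99, 0.13, 0.01], [0.08, 0.67, -0.74], [-0.1, -0.73, -0.67]]
top 443.0035123527987 -0.1001654708312059 [0.55230184 0.01394961 1.0510611 ] [[0.01, -1.0, 0.01], [-1.0, -0.01, -0.1], [0.1, -0.0, -1.0]]
{'time_s': 0.1, 'joints': [1.159, 0.478, 0.022, 1.556, -0.012, 1.109, -0.083], 'dq': [0.001, -0.001, 0.002, 0.0, 0.0, -0.003, -0.001], 'joint_torque': [0.004, -59.776, 1.614, -28.196, 0.013, 0.005, -0.0], 'ee_pos': [0.202, -0.644, 0.195], 'tcp_rot': [-3.14, 0.0, 0.304], 'ft_force': [0.032, -0.331, 0.101], 'ft_torque': [0.002, 0.02, 0.056], 'width': 0.085}
```

View pics/side0.png

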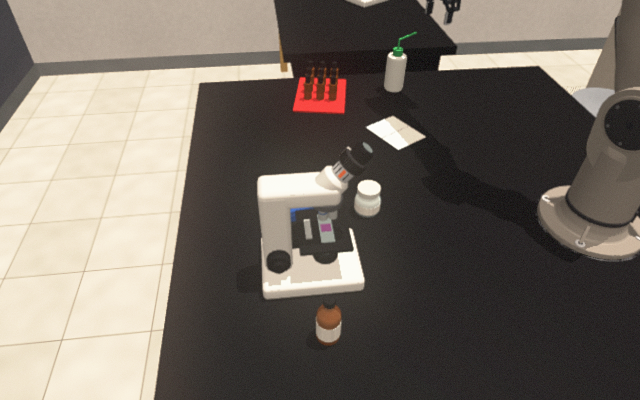

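View pics/top0.png

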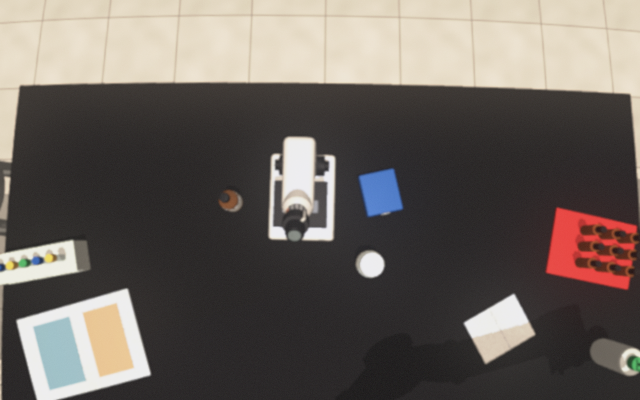

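Run:
```python
from h import *
out=[]
for n,(u0,u1,v0,v1) in (('side',(300,400,130,205)),('top',(250,350,180,255))):
    f=np.load(f'pics/{n}.npz'); im=f['im']; d=f['d']
    out.append(cv2.resize(im[v0:v1,u0:u1],None,fx=4,fy=4,interpolation=cv2.INTER_CUBIC))
    V,U=np.mgrid[0:400,0:640]; P=pts(n,np.c_[U.ravel(),V.ravel()],d.ravel()); 
    ok=(d.ravel()>0)&(P[:,2]>.015)&(abs(P[:,2])<.5)
    m=ok&(U.ravel()>225 if n=='side' else U.ravel()>265)&(U.ravel()<400 if n=='side' else U.ravel()<340)&(V.ravel()>130)&(V.ravel()<300)
    Q=P[m]; C=im.reshape(-1,3)[m]; np.savez(f'pics/{n}P.npz',Q=Q,C=C,U=U.ravel()[m],V=V.ravel()[m])
    h=Q[(abs(Q[:,2]-.234)<.006)&(C.min(1)>120)]; print(n,len(h),cv2.minAreaRect((h[:,:2]*1000).astype(np.float32)) if len(h) else '')
    for k in (8,35): 
        h=Q[(abs(Q[:,2]-.03)<.02)&(C.min(1)>120)]
    print('foot',len(h),cv2.minAreaRect((h[:,:2]*1000).astype(np.float32)), np.median(h[:,2]))
    h=Q[Q[:,2]>.25]; print('tube',len(h),h.min(0),h.max(0))
    hh=h[h[:,2]>h[:,2].max()-.01]; print(hh.mean(0))
cv2.imwrite('pics/crop0.png',np.hstack(out))
```

```text
side 1506 ((681.665771484375, 54.923065185546875), (58.19757080078125, 152.80763244628906), 89.68390655517578)
foot 3607 ((627.277587890625, 8.930084228515625), (244.8972930908203, 278.67877197265625), 88.83727264404297) 0.033744170610667694
tube 1090 [0.56053083 0.03476206 0.25014381] [0.64557321 0.08065542 0.30593152]
[0.58216613 0.05972009 0.30043715]
top 1763 ((684.6683349609375, 54.27536392211914), (58.15099334716797, 146.54673767089844), 89.26022338867188)
foot 1425 ((666.6753540039062, 54.695648193359375), (149.5178680419922, 198.88833618164062), 89.32368469238281) 0.033083994449813484
tube 981 [0.56046779 0.03232532 0.25004855] [0.64447508 0.07956722 0.30912101]
[0.58016654 0.05590559 0.30267502]
```

View pics/crop0.png

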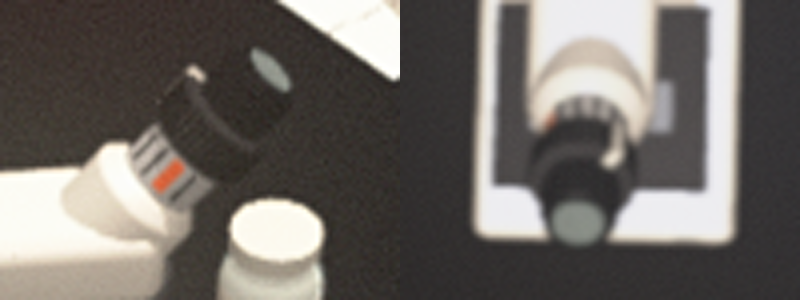

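```bash
cat > fit.py <<'E'
from h import *
from scipy.optimize import least_squares
a=np.radians(40)
def axis(yaw): return np.array([-np.sin(a)*np.cos(yaw),-np.sin(a)*np.sin(yaw),np.cos(a)])
def sdf(Q,p):
    yaw=p[3]; d=axis(yaw); r=Q-p[:3]; s=r@d; q=np.linalg.norm(r-s[:,None]*d,axis=1)
    D=[]
    for s0,s1,R in((11,36,17.5),(-11,11,23),(-34,-11,19)):
        A=np.c_[q-R/1e3,abs(s-(s0+s1)/2e3)-(s1-s0)/2e3]
        D.append(np.minimum(A.max(1),0)+np.linalg.norm(np.maximum(A,0),axis=1))
    return np.min(D,0)
if __name__=='__main__':
    S={}
    for n in('side','top'):
        f=np.load(f'pics/{n}P.npz'); Q=f['Q']; c=np.array([.594,.055,.269]); d=axis(0)
        s=(Q-c)@d; q=np.linalg.norm(Q-c-s[:,None]*d,axis=1); S[n]=Q[(s>-.025)&(s<.045)&(q<.03)]
    S['both']=np.vstack([S['side'],S['top']])
    for n,Q in S.items():
        r=least_squares(lambda p:np.r_[sdf(Q,p),.2*len(Q)**.5*(p[3]+.008)*.05],[.594,.055,.269,-.01],loss='soft_l1',f_scale=.001,x_scale=[.01,.01,.01,.1])
        print(n,len(Q),np.round(r.x,4),np.median(abs(sdf(Q,r.x))))
        p=r.x
    d=axis(p[3]); e1=np.array([np.cos(p[3]),np.sin(p[3]),0]); up=np.array([.766*np.cos(p[3]),.766*np.sin(p[3]),.643]); left=np.cross(d,up)
    print('left',left)
    # angle phi: 0=up, + ccw about d
    ph=np.radians(np.arange(-180,180,1))
    for n,uv,s,R in(('side',(348.7,148.7),0,23),('top',(303.7,215),0,23),('side',(342,174.2),-22,19),('top',(287,210.5),-18,19)):
        X=p[:3]+s/1e3*d+R/1e3*(np.cos(ph)[:,None]*up+np.sin(ph)[:,None]*left)
        e=np.linalg.norm(proj(n,X)-uv,axis=1); i=np.argsort(e)[:6]; print(n,uv,np.degrees(ph[i]).round(),e[i].round(1))
E
python3 fit.py
```

```text
side 926 [ 0.5946  0.0545  0.2691 -0.0062] 0.0006295482056706339
top 770 [ 0.5936  0.0557  0.2699 -0.0087] 0.0006407132451542053
both 1696 [ 0.594   0.0548  0.2696 -0.0081] 0.0007099155862296917
left [ 8.08360023e-03  1.00006981e+00 -8.67361738e-19]
side (348.7, 148.7) [-71. -72. -70. -73. -69. -74.] [3.6 3.6 3.6 3.6 3.6 3.7]
top (303.7, 215) [-42. -41. -43. -40. -44. -39.] [0.6 0.7 0.7 0.8 0.8 0.9]
side (342, 174.2) [65. 64. 66. 63. 67. 62.] [0.2 0.2 0.3 0.3 0.5 0.5]
top (287, 210.5) [53. 54. 52. 55. 51. 56.] [0.5 0.5 0.5 0.6 0.6 0.7]
```

```bash
cat > plan.py <<'E'
import sys
from fit import *
from scipy.spatial.transform import Rotation as Ro
C=np.array([.594,.0548,.2696]); yaw=-.008; d=axis(yaw); up=np.array([.766*np.cos(yaw),.766*np.sin(yaw),.643]); left=np.cross(d,up)
def target(s,phi):
    f=np.radians(phi); y=np.cos(f)*up+np.sin(f)*left; z=-d; x=np.cross(y,z)
    return C+s/1e3*d, Ro.from_matrix(np.c_[x,y,z])
def cur():
    o=bot.get_obs(); return o,np.array(o['ee_pos']),Ro.from_euler('xyz',o['tcp_rot'])
def rel(p,R,P0,R0): return R0.inv().apply(p-P0)*1e3, (R0.inv()*R).as_rotvec(degrees=True)
def where():
    o,P,R=cur(); r=P-C; M=R.as_matrix()
    s=r@d*1e3; print('t',o['time_s'],'s %.1f lat up %.1f left %.1f'%(s,r@up*1e3,r@left*1e3),'phi %.1f'%np.degrees(np.arctan2(M[:,1]@left,M[:,1]@up)),'tilt %.2f'%np.degrees(np.arccos(min(1,-M[:,2]@d))),'w %.4f'%o['width'],'F',np.round(o['ft_force'],1),'T',np.round(o['ft_torque'],2),'q',np.round(o['joints'],2))
if __name__=='__main__':
    where(); o,P,R=cur(); s,phi=map(float,sys.argv[1:3])
    t,r=rel(*target(s,phi),P,R); print('shift',t.round(1),'rot',r.round(2),'|rot|',np.linalg.norm(r).round(1))
E
python3 plan.py 90 -80; python3 plan.py 90 -40;python3 plan.py 90 0
```

```text
t 0.1 s 191.3 lat up -344.3 left -701.5 phi -76.2 tilt 40.04 w 0.0853 F [ 0.  -0.3  0.1] T [0.   0.02 0.06] q [ 1.16  0.48  0.02  1.56 -0.01  1.11 -0.08]
shift [ 528.2 -567.  -142.9] rot [-9.73 38.87  7.51] |rot| 40.8
t 0.1 s 191.3 lat up -344.3 left -701.5 phi -76.2 tilt 40.04 w 0.0853 F [ 0.  -0.3  0.1] T [0.   0.02 0.06] q [ 1.16  0.48  0.02  1.56 -0.01  1.11 -0.08]
shift [ 528.2 -567.  -142.9] rot [-22.71  33.6  -30.83] |rot| 50.9
t 0.1 s 191.3 lat up -344.3 left -701.5 phi -76.2 tilt 40.04 w 0.0853 F [ 0.  -0.3  0.1] T [0.   0.02 0.06] q [ 1.16  0.48  0.02  1.56 -0.01  1.11 -0.08]
shift [ 528.2 -567.  -142.9] rot [-34.58  25.08 -69.05] |rot| 81.2
```

Request:
carry_out(
  moves=[
    [[0,0,-40],[0,0,0],1],
    [[0,0,-80],[0,0,0],1],
    [[0,0,-120],[0,0,0],1],
    [[0,0,-150],[0,0,0],1],
    [[26,-28,-150],[0,0,0],1],
    [[52,-56,-150],[0,0,0],1],
    [[78,-84,-150],[-1,4,1],1],
    [[104,-112,-150],[-2,8,1.5],1],
    [[130,-140,-150],[-3,12,2.3],1],
    [[156,-168,-150],[-4,16,3],1],
  ],
)

```text
time_s: 0.93
ee_pos: [0.3012, -0.4354, 0.3456]
tcp_rot: [3.077, -0.284, 0.259]
ft_force: [0.4, 0.2, 1.0]
width: 0.0857
```

```bash
python3 plan.py 110 -80
```

```text
t 0.9333 s 243.9 lat up -172.4 left -492.6 phi -76.7 tilt 23.35 w 0.0857 F [0.4 0.2 1. ] T [-0.03  0.23  0.04] q [ 1.08  0.05 -0.07  1.81 -0.27  1.15 -0.21]
shift [ 329.2 -422.1   60.3] rot [-5.63 22.67  4.5 ] |rot| 23.8
```

Request:
carry_out(
  moves=[
    [[22,-28,0],[-0.6,2.3,0.5],1],
    [[44,-56,0],[-1.2,4.6,1],1],
    [[66,-84,0],[-1.7,7,1.4],1],
    [[88,-112,0],[-2.3,9.2,1.8],1],
    [[110,-140,0],[-2.8,11.5,2.2],1],
    [[132,-168,0],[-3.4,13.8,2.7],1],
    [[154,-196,0],[-4,16,3.1],1],
    [[176,-224,0],[-4.5,18,3.6],1],
    [[198,-252,0],[-5,20.3,4],1],
    [[220,-280,0],[-5.6,22.7,4.5],1],
  ],
)

```text
time_s: 1.77
ee_pos: [0.4414, -0.1583, 0.3734]
tcp_rot: [3.022, -0.647, 0.215]
ft_force: [-0.7, 0.7, -0.1]
width: 0.0855
```

```bash
python3 plan.py 110 -80
```

```text
t 1.7667 s 176.5 lat up -48.8 left -214.3 phi -79.9 tilt 2.57 w 0.0855 F [-0.7  0.7 -0.1] T [-0.04  0.64 -0.04] q [ 0.61 -0.34 -0.14  2.2  -0.51  0.73 -0.65]
shift [  88.4 -200.8   67.9] rot [-1.34  2.2   0.13] |rot| 2.6
```

Request:
carry_out(
  moves=[
    [[12,-22,0],[0,0,0],1],
    [[24,-44,0],[0,0,0],1],
    [[36,-66,0],[0,0,0],1],
    [[48,-88,0],[0,0,0],1],
    [[60,-110,0],[0,0,0],1],
    [[72,-140,5],[0,0,0],1],
    [[88,-170,15],[0,0,0],1],
    [[88,-200,25],[0,0,0],1],
    [[88,-200,35],[0,0,0],1],
    [[88,-200,35],[0,0,0],1],
  ],
)

```text
time_s: 2.6
ee_pos: [0.5017, 0.0557, 0.3778]
tcp_rot: [3.022, -0.643, 0.221]
ft_force: [-0.4, -0.7, -0.4]
width: 0.0854
```

```bash
python3 plan.py 110 -80
```

```text
t 2.6 s 142.2 lat up -1.1 left 0.2 phi -79.6 tilt 2.82 w 0.0854 F [-0.4 -0.7 -0.4] T [-0.08  0.61 -0.02] q [ 0.13 -0.31 -0.38  2.16  0.06  0.63 -1.7 ]
shift [ 2.4  1.3 32.1] rot [-1.52  2.38  0.42] |rot| 2.9
```

Request:
carry_out(
  moves=[
    [[1,0,15],[-0.8,1.2,0.2],1],
    [[2,1,30],[-1.5,2.4,0.4],1],
    [[2.4,1.3,32],[-1.5,2.4,0.4],1],
    [[3,1,45],[-1.5,2.4,0.4],1],
    [[4,1,60],[-1.5,2.4,0.4],1],
    [[4.5,1,70],[-1.5,2.4,0.4],1],
    [[5,1,80],[-1.5,2.4,0.4],1],
    [[5,1,85],[-1.5,2.4,0.4],1],
    [[5,1,85],[-1.5,2.4,0.4],1],
    [[5,1,85],[-1.5,2.4,0.4],1],
  ],
)

```text
time_s: 3.43
ee_pos: [0.5583, 0.0534, 0.3158]
tcp_rot: [2.998, -0.688, 0.212]
ft_force: [-0.1, -0.0, 0.0]
width: 0.0855
```

```bash
python3 plan.py -20 -80
```

```text
t 3.4333 s 58.3 lat up 2.4 left -1.7 phi -80.3 tilt 0.22 w 0.0855 F [-0.1 -0.   0. ] T [0.04 0.72 0.04] q [ 0.28 -0.15 -0.56  2.21  0.32  0.4  -1.97]
shift [-2.2 -2.3 78.3] rot [ 0.19 -0.12 -0.31] |rot| 0.4
```

Request:
carry_out(
  moves=[
    [[-1.5,-1.5,5],[0,0,0],1],
    [[-2.2,-2.3,10],[0.2,0,-0.3],1],
    [[-2.2,-2.3,20],[0.2,0,-0.3],1],
    [[-2.2,-2.3,30],[0.2,0,-0.3],1],
    [[-2.2,-2.3,40],[0.2,0,-0.3],1],
    [[-2.2,-2.3,50],[0.2,0,-0.3],1],
    [[-2.2,-2.3,60],[0.2,0,-0.3],1],
    [[-2.2,-2.3,70],[0.2,0,-0.3],1],
    [[-2.2,-2.3,78],[0.2,0,-0.3],1],
    [[-2.2,-2.3,78],[0.2,0,-0.3],1],
  ],
)

```text
time_s: 4.27
ee_pos: [0.6069, 0.0553, 0.2533]
tcp_rot: [2.997, -0.687, 0.22]
ft_force: [0.9, 0.2, -0.2]
width: 0.0855
```

```bash
python3 plan.py -20 -80
python3 - <<'E'
from h import *
o=[]
for n,(u0,u1,v0,v1) in (('side',(290,410,100,220)),('top',(240,340,160,280))):
    im,d=shot(n); o.append(cv2.resize(im[v0:v1,u0:u1],None,fx=3.5,fy=3.5,interpolation=cv2.INTER_CUBIC))
cv2.imwrite('pics/c1.png',np.hstack(o))
E
```

```text
t 4.2667 s -20.8 lat up -0.6 left 0.6 phi -80.0 tilt 0.10 w 0.0855 F [ 0.9  0.2 -0.2] T [-0.02  0.69  0.02] q [ 0.33  0.05 -0.65  2.21  0.84  0.32 -2.44]
shift [ 0.4  0.7 -0.8] rot [-0.07 -0.07  0.05] |rot| 0.1
```

View pics/c1.png

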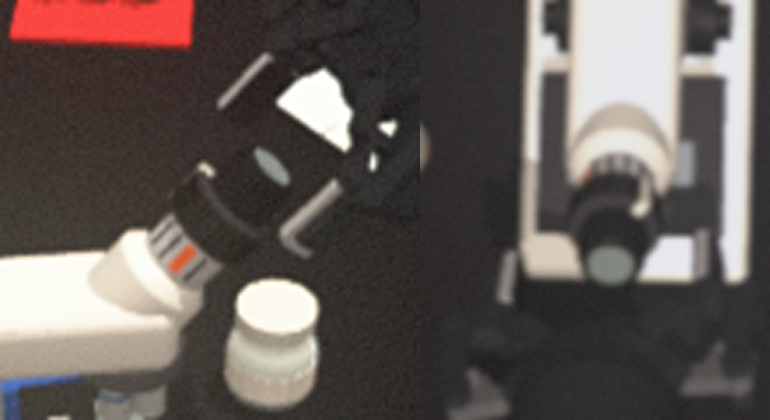

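Run:
```python
from plan import *
o,P,R=cur(); M=R.as_matrix()
for b in(0,13,19,32):
  for sg in(-1,1):
    X=P-M[:,2]*b/1e3+sg*.0427*M[:,1]; a=proj('side',X)[0]; t=proj('top',X)[0]
    print(b,sg,'side crop',((a-[290,100])*3.5).round(),'top crop',((t-[240,160])*3.5+[420,0]).round())
for s in(-11,0,11,36):
    X=C+s/1e3*d; print(s,((proj('side',X)[0]-[290,100])*3.5).round(),((proj('top',X)[0]-[240,160])*3.5+[420,0]).round())
```

```text
0 -1 side crop [218. 305.] top crop [533. 205.]
0 1 side crop [168. 186.] top crop [696. 184.]
13 -1 side crop [237. 288.] top crop [531. 220.]
13 1 side crop [185. 169.] top crop [696. 199.]
19 -1 side crop [246. 280.] top crop [529. 227.]
19 1 side crop [193. 161.] top crop [695. 206.]
32 -1 side crop [265. 262.] top crop [527. 243.]
32 1 side crop [211. 143.] top crop [695. 222.]
-11 [204. 230.] [615. 205.]
0 [219. 216.] [614. 218.]
11 [235. 201.] [613. 231.]
36 [270. 166.] [610. 262.]
```

Run:
```python
from plan import *
o,P,R=cur(); ims=[]
for n,(u0,u1,v0,v1) in (('side',(290,410,100,220)),('top',(240,340,160,280))):
    f=np.load(f'pics/{n}.npz'); im,dd=f['im'],f['d']
    V,U=np.mgrid[v0:v1,u0:u1]; z=dd[v0:v1,u0:u1].ravel()
    Q=R.inv().apply(pts(n,np.c_[U.ravel(),V.ravel()],z)-P)*1e3
    for lo,hi in((-70,-32),(32,70)):
        m=(z>0)&(Q[:,1]>lo)&(Q[:,1]<hi)&(abs(Q[:,0])<20)&(Q[:,2]<25)&(Q[:,2]>-100)
        q=Q[m]; print(n,lo,len(q))
        for a in range(-100,25,8):
            k=q[(q[:,2]>=a)&(q[:,2]<a+8)]
            if len(k)>3: print('  z',a,len(k),'y',k[:,1].min().round(),np.median(k[:,1]).round(),k[:,1].max().round(),'x',k[:,0].min().round(),k[:,0].max().round())
    g=np.clip((im[v0:v1,u0:u1]/255.)**.5*255,0,255).astype(np.uint8); ims.append(cv2.resize(g,None,fx=3.5,fy=3.5,interpolation=cv2.INTER_CUBIC))
cv2.imwrite('pics/c1g.png',np.hstack(ims))
```

```text
side -70 431
  z -100 87 y -70.0 -52.0 -34.0 x -9.0 14.0
  z -92 48 y -63.0 -54.0 -42.0 x -5.0 14.0
  z -84 70 y -57.0 -52.0 -42.0 x -7.0 12.0
  z -76 71 y -57.0 -53.0 -42.0 x -7.0 12.0
  z -68 66 y -57.0 -52.0 -43.0 x -8.0 12.0
  z -60 60 y -57.0 -52.0 -41.0 x -7.0 12.0
  z -52 29 y -50.0 -48.0 -42.0 x -9.0 12.0
side 32 419
  z -100 91 y 37.0 47.0 70.0 x -11.0 14.0
  z -92 60 y 43.0 46.0 66.0 x -12.0 14.0
  z -84 63 y 42.0 44.0 56.0 x -11.0 12.0
  z -76 57 y 42.0 44.0 56.0 x -10.0 12.0
  z -68 59 y 42.0 44.0 58.0 x -11.0 12.0
  z -60 56 y 42.0 44.0 58.0 x -12.0 12.0
  z -52 33 y 42.0 44.0 51.0 x -11.0 12.0
top -70 230
  z -100 76 y -69.0 -51.0 -39.0 x -12.0 14.0
  z -92 19 y -63.0 -47.0 -42.0 x 4.0 13.0
  z -84 29 y -55.0 -44.0 -41.0 x -6.0 12.0
  z -76 34 y -55.0 -44.0 -41.0 x -10.0 12.0
  z -68 36 y -55.0 -43.0 -41.0 x -9.0 12.0
  z -60 29 y -55.0 -42.0 -41.0 x -11.0 11.0
  z -52 7 y -48.0 -42.0 -41.0 x -8.0 11.0
top 32 216
  z -100 92 y 36.0 51.0 69.0 x -11.0 15.0
  z -92 21 y 42.0 47.0 58.0 x 7.0 14.0
  z -84 23 y 42.0 49.0 55.0 x 6.0 12.0
  z -76 34 y 42.0 49.0 56.0 x -2.0 12.0
  z -68 25 y 42.0 50.0 56.0 x -3.0 12.0
  z -60 21 y 44.0 49.0 55.0 x 6.0 12.0
```

View pics/c1g.png

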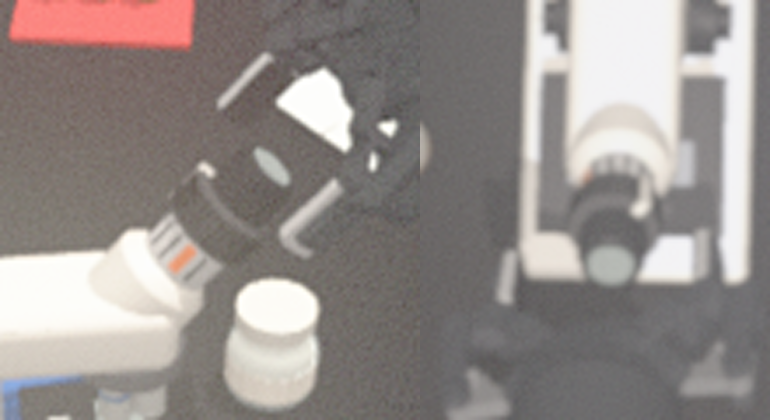

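```bash
cat > tips.py <<'E'
from plan import *
def tips():
    o,P,R=cur()
    for n,(u0,u1,v0,v1) in (('side',(230,410,60,240)),('top',(200,380,140,330))):
        im,dd=shot(n)
        V,U=np.mgrid[v0:v1,u0:u1]; z=dd[v0:v1,u0:u1].ravel()
        Q=R.inv().apply(pts(n,np.c_[U.ravel(),V.ravel()],z)-P)*1e3
        w=o['width']*500
        for sg in(-1,1):
            y=Q[:,1]*sg; m=(z>0)&(y>w-4)&(y<w+16)&(abs(Q[:,0])<13)&(Q[:,2]<25)&(Q[:,2]>-90); q=Q[m]
            print(n,sg,len(q),'tool z pct 50,90,97,100',np.percentile(q[:,2],[50,90,97,100]).round(), 'inner y',np.percentile(y[m],5).round(1),'x',np.percentile(q[:,0],[3,97]).round(1))
tips(); where()
E
python3 tips.py
```

```text
side -1 320 tool z pct 50,90,97,100 [-70. -54. -49. -47.] inner y 43.6 x [-6. 12.]
side 1 302 tool z pct 50,90,97,100 [-70. -53. -49. -48.] inner y 41.9 x [-9.8 11.9]
top -1 150 tool z pct 50,90,97,100 [-69. -55. -52. -48.] inner y 41.8 x [-8.7 12.2]
top 1 121 tool z pct 50,90,97,100 [-71. -57. -54. -51.] inner y 42.3 x [-0.4 12.4]
t 4.4667 s -19.3 lat up 0.5 left 1.2 phi -79.9 tilt 0.22 w 0.0855 F [ 0.4 -0.5 -0.7] T [ 0.02  0.68 -0.05] q [ 0.33  0.05 -0.65  2.21  0.83  0.32 -2.44]
```

Request:
carry_out(
  moves=[
    [[0,0,3],[0,0,0],0.75],
    [[0,0.5,6],[0,0,0],0.75],
    [[0,0.5,9],[0,0,0],0.75],
    [[0,0.5,12],[0,0,0],0.75],
    [[0,0.5,15],[0,0,0],0.75],
    [[0,0.5,18],[0,0,0],0.75],
    [[0,0.5,20],[0,0,0],0.75],
    [[0,0.5,20],[0,0,0],0.75],
    [[0,0.5,20],[0,0,0],0.75],
    [[0,0.5,20],[0,0,0],0.75],
  ],
)

```text
time_s: 5.3
ee_pos: [0.6198, 0.0555, 0.2392]
tcp_rot: [2.997, -0.688, 0.22]
ft_force: [0.1, -0.4, -0.3]
width: 0.0638
```

```bash
python3 tips.py
```

```text
side -1 355 tool z pct 50,90,97,100 [-63. -43.  21.  24.] inner y 29.1 x [-6.8 12.3]
side 1 320 tool z pct 50,90,97,100 [-70. -49. -44.  24.] inner y 31.2 x [-9.2 12.3]
top -1 148 tool z pct 50,90,97,100 [-65. -47.  15.  24.] inner y 32.5 x [-7.6 12.6]
top 1 147 tool z pct 50,90,97,100 [-64.  15.  24.  25.] inner y 28.8 x [-3.7 12.8]
t 5.4 s -39.7 lat up 0.3 left 0.9 phi -79.9 tilt 0.20 w 0.0640 F [-0.3 -0.  -0.3] T [-0.02  0.64 -0.02] q [ 0.3   0.1  -0.63  2.2   0.98  0.31 -2.57]
```

Request:
carry_out(
  moves=[
    [[0,0,3],[0,0,0],0.75],
    [[0,0,6],[0,0,0],0.75],
    [[0,0,9],[0,0,0],0.75],
    [[0,0,12],[0,0,0],0.75],
    [[0,0,15],[0,0,0],0.7],
    [[0,0,17],[0,0,0],0.7],
    [[0,0,17],[0,0,0],0.65],
    [[0,0,17],[0,0,0],0.6],
    [[0,0,17],[0,0,0],0.6],
    [[0,0,17],[0,0,0],0.6],
  ],
)

```text
time_s: 6.23
ee_pos: [0.6307, 0.0554, 0.2263]
tcp_rot: [2.997, -0.688, 0.22]
ft_force: [0.0, -0.1, -0.1]
width: 0.0513
```

```bash
python3 tips.py;  python3 - <<'E'
from h import *
ims=[]
for n,(u0,u1,v0,v1) in (('side',(290,390,110,210)),('top',(240,340,170,270))):
    im=np.load(f'pics/{n}.npz')['im']; g=((im[v0:v1,u0:u1]/255.)**.5*255).astype(np.uint8); ims.append(cv2.resize(g,None,fx=4,fy=4,interpolation=cv2.INTER_CUBIC))
cv2.imwrite('pics/c2.png',np.hstack(ims))
E
```

```text
side -1 579 tool z pct 50,90,97,100 [-46.  14.  21.  25.] inner y 23.1 x [-10.2  12.4]
side 1 190 tool z pct 50,90,97,100 [-75. -49. -41.   7.] inner y 25.0 x [-7.4 12.6]
top -1 187 tool z pct 50,90,97,100 [-60. -14.   2.  11.] inner y 23.2 x [-6.6 12.6]
top 1 253 tool z pct 50,90,97,100 [-54.   4.  16.  22.] inner y 22.5 x [-7.4 12.7]
t 6.3333 s -56.7 lat up 0.3 left 0.8 phi -79.9 tilt 0.20 w 0.0514 F [-0.4 -0.4 -0. ] T [0.03 0.64 0.01] q [ 0.27  0.14 -0.6   2.2   1.1   0.31 -2.68]
```

View pics/c2.png

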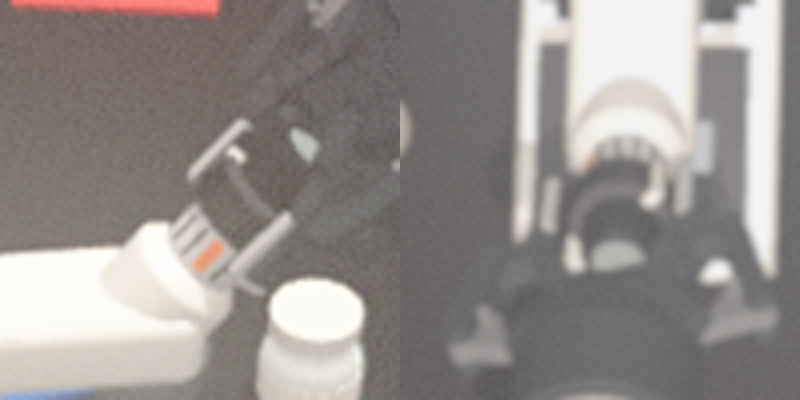

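Request:
carry_out(
  moves=[
    [[-0.4,0.7,0],[0,0,0],0.57],
    [[-0.4,0.7,0],[0,0,0],0.56],
    [[-0.4,0.7,0],[0,0,0],0.55],
    [[-0.4,0.7,0],[0,0,0],0.545],
    [[-0.4,0.7,0],[0,0,0],0.54],
    [[-0.4,0.7,0],[0,0,0],0.54],
    [[-0.4,0.7,0],[0,0,0],0.535],
    [[-0.4,0.7,0],[0,0,0],0.535],
    [[-0.4,0.7,0],[0,0,0],0.535],
    [[-0.4,0.7,0],[0,0,0],0.535],
  ],
)

```text
time_s: 7.17
ee_pos: [0.6305, 0.0547, 0.2261]
tcp_rot: [2.997, -0.688, 0.22]
ft_force: [-2.1, 1.0, 1.4]
width: 0.0462
```

```bash
python3 plan.py -56 -80
```

```text
t 7.1667 s -56.8 lat up -0.0 left 0.2 phi -79.9 tilt 0.20 w 0.0462 F [-2.1  1.   1.4] T [0.11 0.73 0.03] q [ 0.27  0.14 -0.6   2.2   1.1   0.31 -2.68]
shift [-0.   0.2 -0.8] rot [-0.09 -0.18  0.07] |rot| 0.2
```

Request:
carry_out(
  moves=[
    [[0,0,0],[0,0,0],0.53],
    [[0,0,0],[0,0,0],0.53],
    [[0,0,0],[0,0,-1],0.53],
    [[0,0,0],[0,0,-2],0.53],
    [[0,0,0],[0,0,-3],0.53],
    [[0,0,0],[0,0,-4],0.53],
    [[0,0,0],[0,0,-5],0.53],
    [[0,0,0],[0,0,-6],0.53],
    [[0,0,0],[0,0,-7],0.53],
    [[0,0,0],[0,0,-7],0.53],
  ],
)

```text
time_s: 8.0
ee_pos: [0.6305, 0.0547, 0.2261]
tcp_rot: [2.899, -0.664, 0.376]
ft_force: [-5.7, 0.6, 4.1]
width: 0.0457
```

```bash
cat > st.py <<'E'
from plan import *
def line(tag=None):
    where(); o,P,R=cur(); M=R.as_matrix(); T=np.array(o['ft_torque']); print('T tool',(M.T@T).round(3),'F tool',(M.T@np.array(o['ft_force'])).round(1))
    im,dd=shot('top'); im2,_=shot('side')
    th=np.radians(np.arange(-110,111,2)); res={}
    for n,I in(('top',im),('side',im2)):
        best=[]
        for R_,s in((23,6),(23,0),(23,-6)):
            X=C+s/1e3*d+R_/1e3*(np.cos(th)[:,None]*up+np.sin(th)[:,None]*left); uv=proj(n,X).astype(np.float32)
            v=cv2.remap(cv2.cvtColor(I,cv2.COLOR_BGR2GRAY),uv[:,0],uv[:,1],cv2.INTER_LINEAR).ravel(); best.append(v)
        b=np.mean(best,0); k=np.argsort(b)[::-1][:6]; print(n,[(int(np.degrees(th[i]).round()),int(b[i])) for i in k])
    ims=[]
    for I,(u0,u1,v0,v1) in ((im2,(300,380,120,200)),(im,(260,340,180,260))):
        g=((I[v0:v1,u0:u1]/255.)**.6*255).astype(np.uint8); ims.append(cv2.resize(g,None,fx=5,fy=5,interpolation=cv2.INTER_CUBIC))
    if tag: cv2.imwrite(f'pics/{tag}.png',np.hstack(ims))
import sys
line(sys.argv[1] if len(sys.argv)>1 else None)
E
python3 st.py
```

```text
t 8.0 s -56.8 lat up -0.0 left 0.2 phi -72.8 tilt 0.20 w 0.0457 F [-5.7  0.6  4.1] T [0.3  0.92 0.04] q [ 0.28  0.14 -0.61  2.2   1.1   0.31 -2.56]
T tool [ 0.508 -0.805  0.155] F tool [-1.5 -1.1 -6.8]
top [(-36, 160), (-34, 158), (-32, 154), (-38, 151), (-30, 144), (-40, 139)]
side [(92, 170), (94, 168), (90, 164), (96, 162), (98, 153), (88, 149)]
```

Request:
carry_out(
  moves=[
    [[0,0,0],[0,0,-2],0.53],
    [[0,0,0],[0,0,-4],0.53],
    [[0,0,0],[0,0,-6],0.53],
    [[0,0,0],[0,0,-8],0.53],
    [[0,0,0],[0,0,-10],0.53],
    [[0,0,0],[0,0,-12],0.53],
    [[0,0,0],[0,0,-14],0.53],
    [[0,0,0],[0,0,-16],0.53],
    [[0,0,0],[0,0,-18],0.53],
    [[0,0,0],[0,0,-19],0.53],
  ],
)

```text
time_s: 8.93
ee_pos: [0.6305, 0.0547, 0.2261]
tcp_rot: [2.68, -0.548, 0.757]
ft_force: [-6.1, 0.4, 4.0]
width: 0.0456
```

```bash
python3 st.py
```

```text
t 8.9333 s -56.8 lat up -0.1 left 0.2 phi -53.8 tilt 0.20 w 0.0456 F [-6.1  0.4  4. ] T [0.26 0.91 0.03] q [ 0.31  0.14 -0.64  2.2   1.11  0.31 -2.23]
T tool [ 0.712 -0.607  0.144] F tool [-1.5 -1.5 -7. ]
top [(-14, 169), (-16, 168), (-12, 167), (-18, 157), (-10, 155), (-20, 142)]
side [(-38, 165), (-40, 165), (-36, 165), (-42, 163), (-34, 163), (-32, 162)]
```

Request:
carry_out(
  moves=[
    [[0,0,0],[0,0,-3],0.53],
    [[0,0,0],[0,0,-6],0.53],
    [[0,0,0],[0,0,-9],0.53],
    [[0,0,0],[0,0,-12],0.53],
    [[0,0,0],[0,0,-15],0.53],
    [[0,0,0],[0,0,-18],0.53],
    [[0,0,0],[0,0,-21],0.53],
    [[0,0,0],[0,0,-24],0.53],
    [[0,0,0],[0,0,-26],0.53],
    [[0,0,0],[0,0,-26],0.53],
  ],
)

```text
time_s: 9.87
ee_pos: [0.6305, 0.0547, 0.226]
tcp_rot: [2.501, -0.307, 1.182]
ft_force: [-4.6, 0.8, 4.2]
width: 0.0455
```

```bash
python3 st.py
```

```text
t 9.8667 s -56.8 lat up -0.1 left 0.2 phi -27.8 tilt 0.20 w 0.0455 F [-4.6  0.8  4.2] T [0.28 1.02 0.06] q [ 0.35  0.15 -0.68  2.19  1.12  0.32 -1.78]
T tool [ 1.016 -0.256  0.134] F tool [ 0.3 -1.1 -6.1]
top [(14, 168), (12, 164), (16, 162), (10, 157), (18, 152), (8, 142)]
side [(6, 208), (8, 205), (4, 202), (10, 192), (2, 187), (12, 171)]
```

Request:
carry_out(
  moves=[
    [[0,0,0],[0,0,-3],0.53],
    [[0,0,0],[0,0,-6],0.53],
    [[0,0,0],[0,0,-9],0.53],
    [[0,0,0],[0,0,-12],0.53],
    [[0,0,0],[0,0,-15],0.53],
    [[0,0,0],[0,0,-18],0.53],
    [[0,0,0],[0,0,-21],0.53],
    [[0,0,0],[0,0,-24],0.53],
    [[0,0,0],[0,0,-26],0.53],
    [[0,0,0],[0,0,-26],0.53],
  ],
)

```text
time_s: 10.8
ee_pos: [0.6305, 0.0547, 0.2261]
tcp_rot: [2.441, -0.021, 1.541]
ft_force: [-4.9, 1.4, 5.8]
width: 0.0458
```

```bash
python3 st.py m3
```

```text
t 10.8 s -56.8 lat up -0.1 left 0.2 phi -1.8 tilt 0.19 w 0.0458 F [-4.9  1.4  5.8] T [0.28 1.06 0.04] q [ 0.39  0.16 -0.72  2.19  1.13  0.33 -1.34]
T tool [1.066 0.204 0.148] F tool [ 1.4 -0.1 -7.6]
top [(-110, 87), (-108, 83), (-106, 79), (46, 77), (48, 76), (44, 76)]
side [(36, 193), (38, 189), (34, 184), (40, 173), (32, 166), (42, 142)]
```

View pics/m3.png

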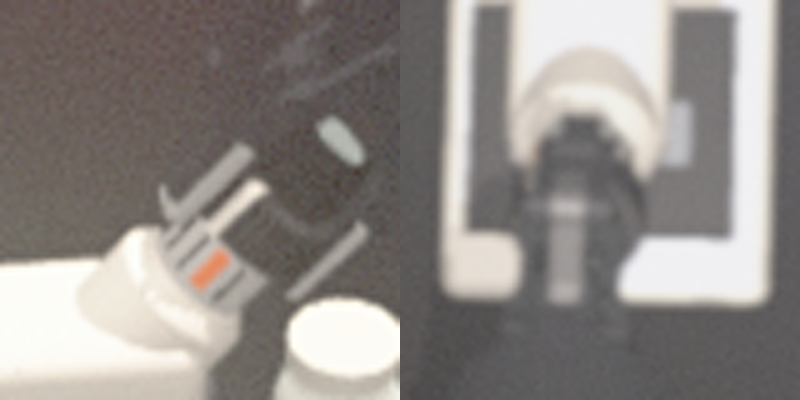

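Request:
carry_out(
  moves=[
    [[0,0,0],[0,0,-3],0.53],
    [[0,0,0],[0,0,-6],0.53],
    [[0,0,0],[0,0,-9],0.53],
    [[0,0,0],[0,0,-12],0.53],
    [[0,0,0],[0,0,-15],0.53],
    [[0,0,0],[0,0,-18],0.53],
    [[0,0,0],[0,0,-21],0.53],
    [[0,0,0],[0,0,-23],0.53],
    [[0,0,0],[0,0,-25],0.53],
    [[0,0,0],[0,0,-25],0.53],
  ],
)

```text
time_s: 11.73
ee_pos: [0.6305, 0.0547, 0.2261]
tcp_rot: [2.482, 0.256, 1.881]
ft_force: [-4.8, 1.5, 4.4]
width: 0.0451
```

```bash
python3 st.py m4
```

```text
t 11.7333 s -56.8 lat up -0.0 left 0.2 phi 23.2 tilt 0.20 w 0.0451 F [-4.8  1.5  4.4] T [0.17 1.11 0.02] q [ 0.42  0.16 -0.76  2.19  1.14  0.34 -0.91]
T tool [0.966 0.56  0.088] F tool [ 1.7 -0.2 -6.5]
top [(6, 106), (8, 106), (10, 104), (4, 101), (12, 98), (2, 94)]
side [(62, 183), (60, 179), (64, 178), (58, 164), (66, 159), (34, 142)]
```

View pics/m4.png

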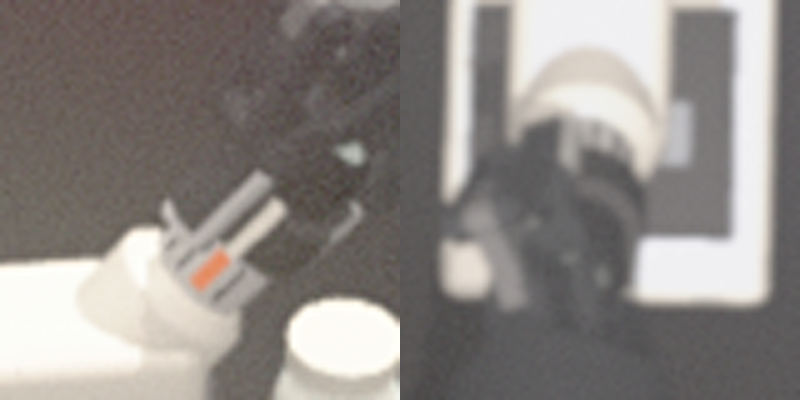

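The white line (crop 258,228) now meets the orange mark (210,270). I'll release and back off along the tube.

Request:
carry_out(
  moves=[
    [[0,0,0],[0,0,0],0.54],
    [[0,0,0],[0,0,0],0.56],
    [[0,0,0],[0,0,0],0.6],
    [[0,0,0],[0,0,0],0.7],
    [[0,0,0],[0,0,0],0.85],
    [[0,0,0],[0,0,0],1],
    [[0,0,0],[0,0,0],1],
    [[0,0,-3],[0,0,0],1],
    [[0,0,-8],[0,0,0],1],
    [[0,0,-15],[0,0,0],1],
  ],
)

```text
time_s: 12.67
ee_pos: [0.6206, 0.0547, 0.2373]
tcp_rot: [2.482, 0.254, 1.879]
ft_force: [1.3, 0.6, -0.5]
width: 0.0852
```

Request:
carry_out(
  moves=[
    [[0,0,-10],[0,0,0],1],
    [[0,0,-20],[0,0,0],1],
    [[0,0,-32],[0,0,0],1],
    [[0,0,-44],[0,0,0],1],
    [[0,0,-56],[0,0,0],1],
    [[0,0,-68],[0,0,0],1],
    [[0,0,-80],[0,0,0],1],
    [[0,0,-92],[0,0,0],1],
    [[0,0,-105],[0,0,0],1],
    [[0,0,-105],[0,0,0],1],
  ],
)

```text
time_s: 13.5
ee_pos: [0.553, 0.0554, 0.32]
tcp_rot: [2.478, 0.256, 1.878]
ft_force: [0.3, 0.1, 0.0]
width: 0.0853
```

```bash
python3 st.py m5
```

```text
t 13.5 s 65.0 lat up 1.0 left 0.2 phi 23.1 tilt 0.36 w 0.0853 F [0.3 0.1 0. ] T [-0.06  0.64 -0.01] q [ 0.48 -0.17 -0.72  2.21  0.18  0.39 -0.02]
T tool [ 0.608  0.199 -0.028] F tool [0.  0.2 0.2]
top [(78, 130), (80, 130), (82, 130), (76, 129), (84, 128), (74, 128)]
side [(62, 194), (64, 189), (60, 189), (58, 175), (66, 170), (56, 147)]
```

View pics/m5.png

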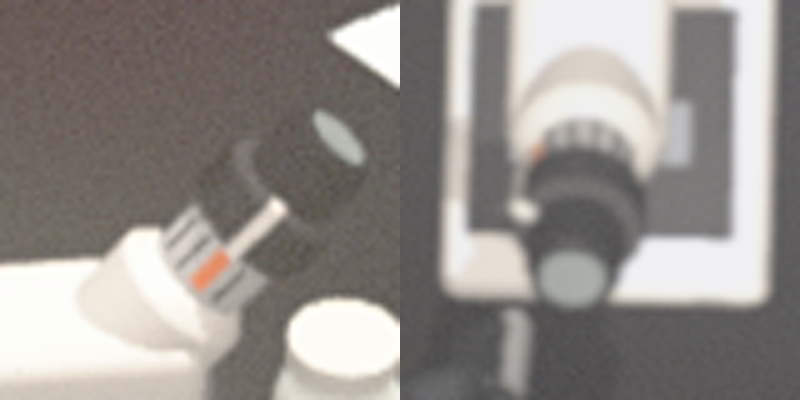

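The collar is free of the gripper and resting in the orange click: the line at (255,230) runs straight into the mark at (210,270). The gripper is clear of everything.

```bash
python3 -c "
from plant import bot
print(bot.sign_off())"
```

```text
the job is handed in; nothing more can be done
None
```

The focus collar now rests in the click where its white line meets the orange mark, and the job is handed in at about 13.5 s. I turned it four clicks (about 103°), checking the camera after each one, then opened the gripper and backed off along the tube.

- **Final check:** After release, the side camera shows the line running straight into the orange mark. The line was at 62° before and after release, and the mark was measured at about 64° at the start. The top camera gave no usable line angle at the end, because the line was near the edge of its view.
- **Forces:** The wrist force readings stayed under about 8 N, and were about zero after release.
- **Grip force:** I couldn't measure the grip force directly. I kept it light by closing the fingers to only about 0.3–0.7 mm less than the width they stopped at on the collar. It did not slip.
- **Surroundings:** The path stayed clear of the bottle, slide box and jar, but I did not re-measure their positions at the end.
- **Disagreement:** The cameras placed the open fingertips about 47 mm behind the reported TCP, not the 13 mm I expected. I used the camera value to set the grip depth.

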